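Walk the filter stand's foot up to its fence

ROBOT

A 7-joint arm with a two-finger parallel gripper is mounted at the origin on the work surface. World frame = base frame: x ahead of the robot, y to its left, z up, the work surface at z = 0. Lengths are in mm, angles in rad, forces in N, time in s.
With the tool pointing down it reaches from about 425 to 875 mm from the base axis. Payload 9.9 kg.
Tool frame: the origin (TCP) lies at the very end of the fingers, on their centre line; the grasp point (between the pads) lies 19 mm behind it; z points along the fingers, x is the direction in which the jaws open and shut, and the axes are right-handed (so a half turn about z gives the same grasp; the last joint's range is limited). The gripper opens to 85 mm and grips with 20 to 120 N. Pads are 22 mm wide; open, the fingers measure 114 mm over their backs; the gripper's body (76 mm by 85 mm) begins 54 mm behind the grasp point. The pads swing forward as they close: fully open they stand 13 mm farther back than shut.
Start: joints at [-1.318, 0.576, 0.025, 1.437, -0.015, 1.129, -0.057], TCP at [223.059, 637.082, 231.289] pointing down, gripper open.
Joint ranges: [-2.76, 2.76], [-0.34, 2.15], [-1.52, 1.57], [0.19, 2.46], [-1.09, 4.23], [0.17, 1.99], [-2.82, 2.82]. Speed limits (rad/s): [2.22, 2.22, 3.01, 3.01, 3.14, 3.14, 3.14].

INTERFACE

Orientations are given as a unit quaternion [w, x, y, z].
In Python, from rig import env, vision gives the robot as it stands. The module is installed in compiled form; this text tells all that it offers.
- The arm moves only by the shell command python3 -m creep 'ROWS' [FORCE]. ROWS is JSON, a list of rows, each an object of numbers: "tx", "ty", "tz": the shift along the world's x, y, z each as a share of 25 mm, from -1 to 1; "rx", "ry", "rz": the turn, a rotation vector about the world's x, y, z each as a share of 0.12 rad, from -1 to 1; "grip": the opening, from -1 (shut) to 1 (fully open). In form: [{"tx": .., "ty": .., "tz": .., "rx": .., "ry": .., "rz": .., "grip": ..}, ...]. A call has 1 to 8 rows; each row shifts and turns the commanded pose from where the row before left it; what a row does not reach is not made up. A row lasts 1/10 s, in which the tool goes at most 50 mm and 8.59 degrees, less where a joint would pass 70% of its speed; a pose out of reach is approached as far as the arm can. A call with a number of a shift or a turn outside -1 to 1 is refused whole. A call with a gripper value outside its range is refused whole. The fingers move at their own pace and stop on an object; FORCE is the grip in N (left out, the last holds). Time passes only in rows, so rows that do not move let the fingers close. It gives the time, the measured TCP pose, the force and the opening at its end, in the units of the state.
- env.get_state(): the state, without advancing time (a new reading comes with each control period).
- vision.read_camera(name): name is "scene" or "top" or "wrist"; returns the picture (420x560x3 uint8, red, green, blue); there is no depth.
- vision.camera_params(name): a dict with "intrinsics" (3x3 intrinsics, pixels), "R" (3x3) and "t" (3): a world point X has camera coordinates R X + t; the wrist camera has in their place "tool_from_camera" (4x4, takes a point from camera to tool coordinates, whose origin is the TCP and whose axes are the tool frame's). Camera axes: x right, y down, z forward; pixel columns grow to the right and rows downward; lengths in mm; the calibration is good to about 2 mm. A picture is of the moment at which its call begins: read the wrist's pose just before it. camera_params takes no time and is no camera call.
- env.finish_job(): hands the job in, once; it reports no verdict.
The state is a dict: "time": time; "q": joint angles; "qd": joint speeds; "joint_efforts": joint torques, N m; "eef_pos": TCP position; "orientation": TCP orientation; "ft_force": force on the tool from outside, world axes, zero at the start; "wrist_torque": the same for the moment, N m; "finger_gap": finger opening in mm.
Only numpy, scipy, OpenCV 4.12 (cv2) and the standard library are available. Lean on these libraries where they do the work, as an engineer would, in place of code of your own. Each camera call takes 0.05 s, during which the arm holds its last target. There are 200 camera calls.

TASK

With the fingertips, walk the heavy wooden stand foot up to the wooden fence by pushing alternate ends of it (the red one first, then the green, then the red again, and so on as needed) until its blue face lies flush against the fence and its brass socket is opposite the fence's yellow patch. Never grip, lift or tip the foot, keep the fingers off its blue face and its socket, and leave the other things on the table where they are; finish clear of it.

Things in the scene. Friction and masses are not known exactly. Their poses are not given: they have to be found in the camera images.
- foot: Stand foot: loose, heavy (0.75 to 1.0 kg) hardwood block flat on the table, 70 mm deep (x), 160 mm long (y), 45 mm high. Origin: centre of its underside; +x out of its blue long face, +y to its red end, -y to its green end, z up. At first its red end lags 25 to 55 degrees behind, farther from the fence. It stops when not pushed; pushed near one end (2 to 5 N; 4 to 7 N at the middle) it turns about a point past its middle.
- foot_red: Red-painted end of the foot, one piece with it: the last 45 mm of its length at +y, full height, all of the depth but the blue facing. Its origin is at the middle of its underside, 57.5 mm from the foot's origin along +y and 3 mm to -x.
- foot_green: Green-painted end of the foot, the same at -y.
- foot_face: Blue facing of the foot, 6 mm thick, over the whole long +x face (160 mm by 42 mm), one piece with the foot. Not to be touched by the fingers.
- foot_socket: Brass socket ring on top of the foot, 32 mm across, 12 mm high, one piece with it, its centre over the foot's origin. Not to be touched by the fingers.
- front_red (a point): Corner of the blue face at the red end, half-way up (in the foot's frame 35, 80, 22.5 mm).
- front_green (a point): Corner of the blue face at the green end, half-way up (in the foot's frame 35, -80, 22.5 mm).
- fence: Wooden bar fixed to the table, 24 mm thick, 300 mm long, 36 mm high, a yellow patch 40 mm wide across its middle. Origin: on the table at the middle of its front face; -x out of this face towards the robot, y along it, z up. Behind it are a low board and a clear tub, 72 mm high. Home, the foot's origin is at x = -35 mm, y = 0 in this frame, its axes parallel to these.
- beaker: Bystander: glass beaker 68 mm across, 90 mm high, loose. Origin at its underside.
- spoon: Bystander: steel spoon 160 mm long lying on the table, loose.
- pen: Bystander: white felt pen 126 mm long, 14 mm thick, lying on the table, loose.
- wash_bottle: Bystander: white plastic wash bottle 64 mm across, 150 mm high, loose. Origin at its underside.
- jar: Bystander: amber jar 60 mm across, 75 mm high, loose. Origin at its underside.
- post: Bystander: wooden post 220 mm long, 21 mm thick, lying on the table along its x, loose.
Things that resemble listed ones, but are neither listed nor needed, are in the scene too. What is shaped like the foot but orange is not meant.

How it is judged (in metres and radians):
On the way, in this order (a step that is already met when the one before it is completed fails the run):
1. the fingers push the red end (contact force between the fingers and foot_red above 1 N and contact force between the fingers and foot_green below 0.3 N), for 0.1 s.
2. then they push the green end (contact force between the fingers and foot_green above 1 N and contact force between the fingers and foot_red below 0.3 N), for 0.1 s.
3. then they push the red end again (all of step 1), for 0.1 s.
At the end, for the whole second after the job is handed in: Both ends of the blue face are within 5 mm of the fence's front face, the socket is within 20 mm of the middle of the yellow patch along the fence (that is, within its width), and the foot lies flat on the table at rest (x of each of front_red, front_green in the frame of fence above -0.005 m and y of front_red in the frame of fence above 0.04 m and y of foot in the frame of fence between -0.02 and 0.02 m and angle between foot's own z axis and vertical below 0.05 rad and height (world z) of foot below 0.004 m and linear speed of foot below 0.01 m/s); the robot touches nothing.
It fails at once if the foot is lifted off the table (by more than 6 mm) (height (world z) of foot above 0.006 m).
It fails at once if the foot is tipped (by more than 0.12 rad) (angle between foot's own z axis and vertical above 0.12 rad).
It fails at once if the fingers touch the blue face, as in a grip across the foot (contact force between the fingers and foot_face above 0.5 N).
It fails at once if the fingers touch the brass socket (contact force between the fingers and foot_socket above 0.5 N).
It fails at once if another thing is moved by more than 15 mm (distance of any of beaker, spoon, pen, wash_bottle, jar, post from where it was at the start of the episode above 0.015 m).
It also fails if it takes over 72 s, if anything falls off the work surface, if the arm or the gripper's body presses on something with over 40 N, if the wrist force passes 120 N, or if a joint passes its speed limit or range.

## Working session

There is one attempt and no reset: what is moved stays moved. The work goes in short steps, Python scripts to look and compute and a shell command to move; the robot and the scene stay as the last step left them, time stands still between calls to the robot, and variables do not carry over. Pictures are saved under pics/ and viewed, about 8 in all and at most 12, crops included, and the job is handed in when it is done.

```bash
mkdir -p pics; python3 - <<'E'
from rig import env, vision
import cv2,numpy as np
print({k:np.round(v,3) for k,v in env.get_state().items()})
for n in("top","scene"):
    p=vision.camera_params(n); print(n,{k:np.round(v,3).tolist() for k,v in p.items()})
    im=vision.read_camera(n); cv2.imwrite(f"pics/{n}0.png",cv2.resize(im[:,:,::-1],(800,600),interpolation=cv2.INTER_CUBIC)); np.save(f"pics/{n}0.npy",im)
E
```

```text
{'time': np.float64(0.0), 'q': array([-1.318,  0.577,  0.025,  1.438, -0.015,  1.129, -0.056]), 'qd': array([ 0.   ,  0.002,  0.   ,  0.002,  0.001, -0.001, -0.001]), 'joint_efforts': array([-1.0000e-03, -7.6575e+01,  2.2500e+00, -2.8598e+01,  1.5000e-02,
        1.3000e-02,  0.0000e+00]), 'eef_pos': array([222.9  , 636.64 , 230.448]), 'orientation': array([ 0.001,  0.816,  0.579, -0.001]), 'ft_force': array([ 0.435, -0.35 ,  0.833]), 'wrist_torque': array([ 0.048,  0.041, -0.024]), 'finger_gap': np.float64(85.538)}
top {'intrinsics': [[479.645, 0.0, 274.265], [0.0, 479.645, 205.86], [0.0, 0.0, 1.0]], 'R': [[0.022, -1.0, -0.005], [-0.997, -0.021, -0.075], [0.075, 0.007, -0.997]], 't': [-40.214, 555.099, 1328.917]}
scene {'intrinsics': [[546.451, 0.0, 277.603], [0.0, 546.451, 198.909], [0.0, 0.0, 1.0]], 'R': [[0.501, 0.866, 0.001], [0.593, -0.343, -0.728], [-0.63, 0.365, -0.685]], 't': [-228.0, -297.625, 1951.944]}
```

View pics/top0.png

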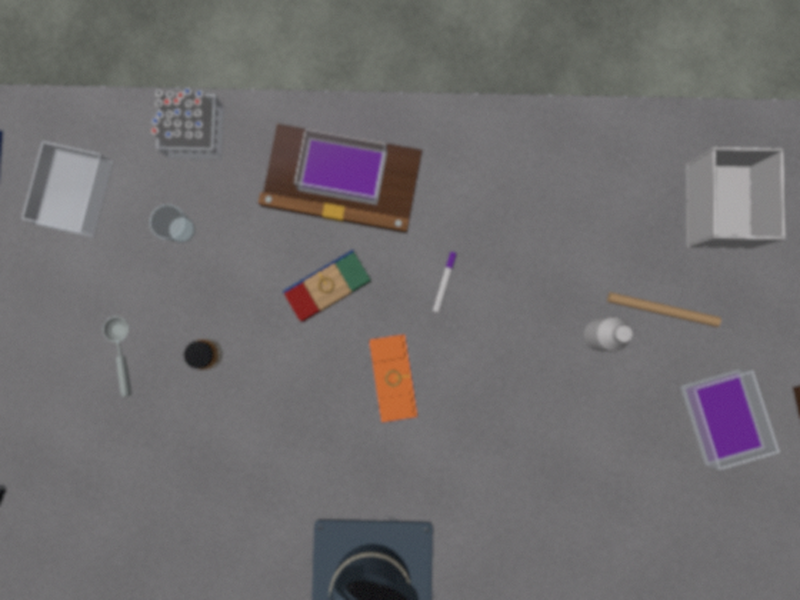

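View pics/scene0.png

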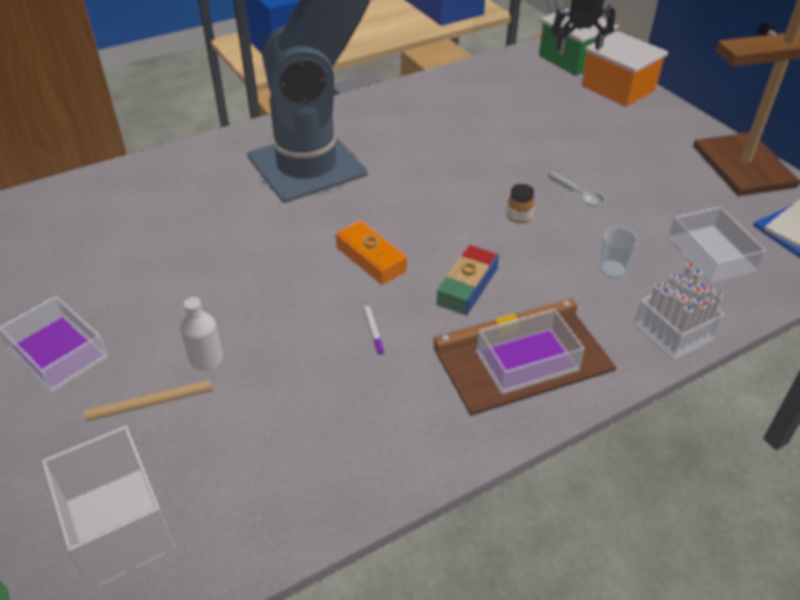

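Top view (800×600 scale):
- **Foot:** red, wood and green block with a blue edge and brass ring at (328,285). Red end at (302,300), green end at (354,271).
- **Fence:** yellow patch at (334,212).
- **Could be mistaken for the foot:** the orange block at (393,378), which is excluded by its colour.
- **Could be mistaken for other items:** purple tub at (730,418) against the tub behind the fence at (343,168), and the white bins at (65,190) and (735,195).
- **Bystanders:** pen at (445,282), jar at (202,353), beaker at (172,223), bottle at (610,333), post at (665,310), spoon at (120,355).

The scene view agrees, with the foot at (468,278). Next I'll measure the foot and check my choice in a close crop.

```bash
cat > h.py <<'E'
import numpy as np,cv2
from scipy.optimize import least_squares
from rig import env,vision
P=vision.camera_params("top");K,R,t=[np.array(P[k],float).reshape(s) for k,s in(("intrinsics",(3,3)),("R",(3,3)),("t",(3,)))]
def proj(X):
    c=np.atleast_2d(X)@R.T+t; u=c@K.T; return u[:,:2]/u[:,2:]
def ray(uv,z):
    d=R.T@np.linalg.inv(K)@np.array([uv[0],uv[1],1.]); c=-R.T@t; return (c+d*(z-c[2])/d[2])[:2]
def box(x,y,th,b):
    x0,x1,y0,y1,z0,z1=b; c=np.array([[i,j,k] for i in(x0,x1) for j in(y0,y1) for k in(z0,z1)],float)
    M=np.array([[np.cos(th),-np.sin(th)],[np.sin(th),np.cos(th)]]); c[:,:2]=c[:,:2]@M.T+[x,y]; return c
def hull(p): return cv2.convexHull(p.astype(np.float32))
def cen(h):
    m=cv2.moments(h); return np.array([m['m10']/m['m00'],m['m01']/m['m00']])
def big(mask,area=None):
    n,l,s,c=cv2.connectedComponentsWithStats(mask.astype(np.uint8)); i=1+np.argmax(s[1:,4]); return l==i,s[i,4],c[i]
def masks(im,roi=(150,290,160,245)):
    hsv=cv2.cvtColor(im,cv2.COLOR_RGB2HSV).astype(int);H,S,V=hsv[...,0],hsv[...,1],hsv[...,2]
    r=np.zeros(H.shape,bool); r[120:250,150:300]=1
    o={}
    o['red']=r&((H<5)|(H>170))&(S>130)&(V>60)
    o['green']=r&(H>60)&(H<95)&(S>90)
    o['yellow']=r&(H>18)&(H<32)&(S>150)&(V>120)
    return {k:big(v) for k,v in o.items()}
RB=(-35,29,35,80,0,45);GB=(-35,29,-80,-35,0,45)
def foot(im,x0):
    m=masks(im)
    f=lambda p:np.r_[cen(hull(proj(box(*p[:2],p[2],RB))))-m['red'][2],cen(hull(proj(box(*p[:2],p[2],GB))))-m['green'][2]]
    s=least_squares(f,x0,x_scale=[100,100,1]); return s.x,s.fun,(m['red'][1],m['green'][1])
def infence(p,F):
    c,s=np.cos(F[2]),np.sin(F[2]); d=np.array(p[:2])-F[:2]; return np.array([c*d[0]+s*d[1],-s*d[0]+c*d[1]]),p[2]-F[2]
E
python3 - <<'E'
from h import *
im=np.load("pics/top0.npy"); m=masks(im)
print({k:(v[1],np.round(v[2],1)) for k,v in m.items()}, "cam",-R.T@t)
# socket guess
p0=ray((229,199),45); print("guess",p0)
x,f,a=foot(im,[*p0,0.4]); print("foot",x,np.degrees(x[2]),"res",f)
# fence ends of top-front edge, rough px in 800 scale
a=ray((260*.7,206*.7),36);b=ray((407*.7,231*.7),36); print("rough fence",a,b,np.linalg.norm(a-b),np.degrees(np.arctan2(-(a-b)[0],(a-b)[1])))
print("yellow centroid z36",ray(m['yellow'][2],36))
for n,uv,z in(("pen",(.7*451,.7*255),7),("pen2",(.7*436,.7*310),7),("orange",(.7*390,.7*336),45),("jar",(.7*202,.7*353),60)): print(n,ray(uv,z))
crop=im[120:245,160:310]; o=cv2.resize(crop,None,fx=5,fy=5,interpolation=cv2.INTER_CUBIC)[:,:,::-1].copy()
for b,c in((RB,(255,255,0)),(GB,(255,255,0))):
    h=hull(proj(box(*x,b))); cv2.polylines(o,[((h-[160,120]+.5)*5).astype(np.int32)],True,c,1)
cv2.imwrite("pics/c1.png",o)
E
```

```text
{'red': (np.int32(327), array([210.7, 211.2])), 'green': (np.int32(289), array([246.6, 189.5])), 'yellow': (np.int32(135), array([233.1, 147.6]))} cam [ 454.61328721  -37.77540872 1366.62804068]
guess [570.38369449  97.21590903]
foot [5.70383694e+02 9.72159090e+01 4.00000000e-01] 22.918311805232932 res [ 0.21012787 -3.10219934  2.39836787  3.57303513]
rough fence [723.02518452 234.80490046] [679.34649869 -55.48026716] 293.55290176687816 -8.556999229385482
yellow centroid z36 [716.35421134  90.90151984]
pen [ 637.66650811 -144.699631  ]
pen2 [ 527.05523896 -116.60566702]
orange [473.0261652  -26.72589558]
jar [432.80221111 330.110532  ]
```

View pics/c1.png

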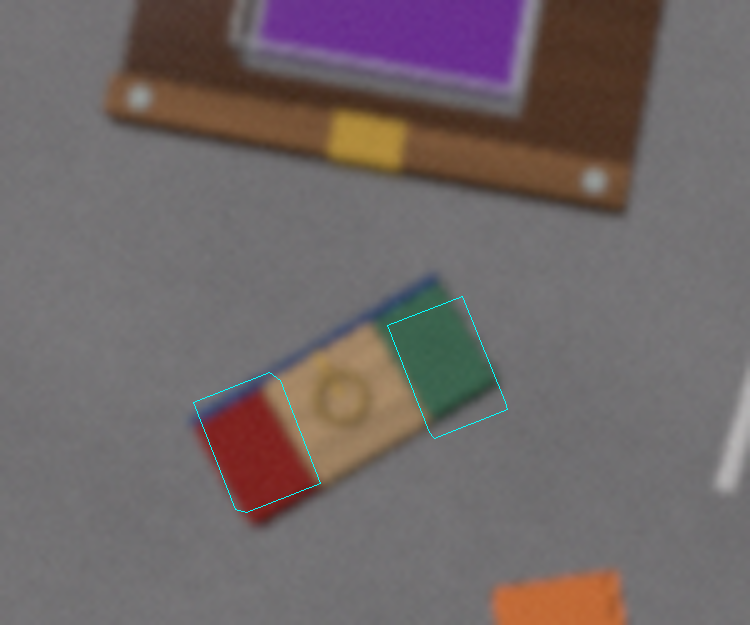

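The crop confirms the choice: blue facing towards the fence, brass ring, red end at crop (255,455), green end at (435,345). The fit did not move because its difference step was too small, so I'll fix that and fit the fence.

```bash
sed -i 's/x_scale=\[100,100,1\]/x_scale=[100,100,1],diff_step=1e-3/' h.py
python3 - <<'E'
from h import *
im=np.load("pics/top0.npy"); m=masks(im)
x,f,a=foot(im,[570,97,.45]); print("foot",x,np.degrees(x[2]),"res",f)
s1,s2=[ray((160+u/5-.4,120+v/5-.4),36) for u,v in((140,97),(594,180))]
d=s1-s2; th=np.arctan2(-d[0],d[1]); print("screws",s1,s2,np.linalg.norm(d),np.degrees(th))
g=lambda p:np.r_[cen(hull(proj(box(p[0],p[1],th,(0,24,-20,20,0,36)))))-m['yellow'][2]]
s=least_squares(g,[700,90],x_scale=100,diff_step=1e-3); F=[*s.x,th]; print("F yellow",F)
mid=(s1+s2)/2-12*np.array([np.cos(th),np.sin(th)]); print("F from screws",mid)
print("rel",infence(x,F))
# profile across fence front
for yy in (-80,-40,60,100):
    pts=[proj([*( np.array(F[:2])+[np.cos(th)*q-np.sin(th)*yy, np.sin(th)*q+np.cos(th)*yy]),36])[0] for q in range(-20,33,4)]
    print(yy,[int(v) for v in cv2.remap(im[...,0].astype(np.float32)-im[...,2].astype(np.float32),np.float32([[p[0] for p in pts]]),np.float32([[p[1] for p in pts]]),1)[0]])
E
```

```text
foot [5.70736825e+02 1.01443337e+02 5.69731853e-01] 32.643230635309614 res [ 0.37610087 -0.21617067 -0.37132139  0.21621534]
screws [738.16184316 219.56633108] [696.23780328 -36.91363957] 259.8838210915855 -9.283428629765524
F yellow [np.float64(707.8043708282197), np.float64(94.35454034691789), np.float64(-0.16202639546331404)]
F from screws [705.35699424  93.26216644]
rel (array([-136.41584524,  -15.11556572]), np.float64(0.7317582485373471))
-80 [0, 0, 0, 8, 33, 53, 60, 61, 62, 64, 55, 44, 41, 35]
-40 [0, 0, 0, 7, 31, 52, 59, 61, 63, 65, 59, 45, 39, 36]
60 [0, 0, 0, 9, 36, 57, 63, 63, 62, 59, 51, 41, 36, 34]
100 [0, 0, 1, 8, 31, 55, 63, 64, 62, 61, 52, 38, 34, 32]
```

```bash
python3 -m creep '[{"tx":0.45,"ty":-1,"rz":0.75,"grip":-1},{"tx":0.45,"ty":-1,"rz":0.75,"grip":-1},{"tx":0.45,"ty":-1,"grip":-1},{"tx":0.45,"ty":-1,"grip":-1},{"tx":0.45,"ty":-1,"grip":-1},{"tx":0.45,"ty":-1,"grip":-1},{"tx":0.45,"ty":-1,"grip":-1},{"tx":0.45,"ty":-1,"grip":-1}]'
python3 -m creep '[{"tx":0.45,"ty":-1,"grip":-1},{"tx":0.45,"ty":-1,"grip":-1},{"tx":0.45,"ty":-1,"grip":-1},{"tx":0.45,"ty":-1,"grip":-1},{"tx":0.45,"ty":-1,"grip":-1},{"tx":0.45,"ty":-1,"grip":-1},{"tx":0.45,"ty":-1,"grip":-1},{"tx":0,"ty":0,"grip":-1}]'
```

```text
invalid input at $[0]: expected keys tx, ty, tz, rx, ry, rz, grip
invalid input at $[0]: expected keys tx, ty, tz, rx, ry, rz, grip
```

All keys are needed in every row.

```bash
python3 -m creep '[{"tx":0.45,"ty":-1,"tz":0,"rx":0,"ry":0,"rz":0.75,"grip":-1},{"tx":0.45,"ty":-1,"tz":0,"rx":0,"ry":0,"rz":0.75,"grip":-1},{"tx":0.45,"ty":-1,"tz":0,"rx":0,"ry":0,"rz":0,"grip":-1},{"tx":0.45,"ty":-1,"tz":0,"rx":0,"ry":0,"rz":0,"grip":-1},{"tx":0.45,"ty":-1,"tz":0,"rx":0,"ry":0,"rz":0,"grip":-1},{"tx":0.45,"ty":-1,"tz":0,"rx":0,"ry":0,"rz":0,"grip":-1},{"tx":0.45,"ty":-1,"tz":0,"rx":0,"ry":0,"rz":0,"grip":-1},{"tx":0.45,"ty":-1,"tz":0,"rx":0,"ry":0,"rz":0,"grip":-1}]'
python3 -m creep '[{"tx":0.45,"ty":-1,"tz":0,"rx":0,"ry":0,"rz":0,"grip":-1},{"tx":0.45,"ty":-1,"tz":0,"rx":0,"ry":0,"rz":0,"grip":-1},{"tx":0.45,"ty":-1,"tz":0,"rx":0,"ry":0,"rz":0,"grip":-1},{"tx":0.45,"ty":-1,"tz":0,"rx":0,"ry":0,"rz":0,"grip":-1},{"tx":0.45,"ty":-1,"tz":0,"rx":0,"ry":0,"rz":0,"grip":-1},{"tx":0.45,"ty":-1,"tz":0,"rx":0,"ry":0,"rz":0,"grip":-1},{"tx":0.45,"ty":-1,"tz":0,"rx":0,"ry":0,"rz":0,"grip":-1},{"tx":0,"ty":0,"tz":0,"rx":0,"ry":0,"rz":0,"grip":-1}]'
```

```text
time: 0.9
eef_pos: [313.3, 435.8, 231.0]
orientation: [0.0, 0.76, 0.65, -0.0]
ft_force: [0.4, 0.6, 0.1]
finger_gap: 0.0
time: 1.7
eef_pos: [393.2, 258.3, 231.2]
orientation: [0.001, 0.762, 0.648, -0.001]
ft_force: [0.0, -0.1, 0.6]
finger_gap: -0.1
```

```bash
python3 -m creep '[{"tx":0.4,"ty":-0.925,"tz":-0.3,"rx":0,"ry":0,"rz":0,"grip":-1},{"tx":0.4,"ty":-0.925,"tz":-0.3,"rx":0,"ry":0,"rz":0,"grip":-1},{"tx":0.4,"ty":-0.925,"tz":-0.5,"rx":0,"ry":0,"rz":0,"grip":-1},{"tx":0.4,"ty":-0.925,"tz":-0.5,"rx":0,"ry":0,"rz":0,"grip":-1},{"tx":0.4,"ty":-0.925,"tz":-0.5,"rx":0,"ry":0,"rz":0,"grip":-1},{"tx":0.4,"ty":-0.925,"tz":-0.5,"rx":0,"ry":0,"rz":0,"grip":-1},{"tx":0.4,"ty":-0.925,"tz":-0.5,"rx":0,"ry":0,"rz":0,"grip":-1},{"tx":0,"ty":0,"tz":-1,"rx":0,"ry":0,"rz":0,"grip":-1}]'
python3 -m creep '[{"tx":0,"ty":0,"tz":-1,"rx":0,"ry":0,"rz":0,"grip":-1},{"tx":0,"ty":0,"tz":-1,"rx":0,"ry":0,"rz":0,"grip":-1},{"tx":0,"ty":0,"tz":-1,"rx":0,"ry":0,"rz":0,"grip":-1},{"tx":0,"ty":0,"tz":-0.6,"rx":0,"ry":0,"rz":0,"grip":-1},{"tx":0,"ty":0,"tz":-0.4,"rx":0,"ry":0,"rz":0,"grip":-1},{"tx":0,"ty":0,"tz":0,"rx":0,"ry":0,"rz":0,"grip":-1}]'
```

```text
time: 2.5
eef_pos: [463.8, 97.6, 129.1]
orientation: [0.001, 0.762, 0.648, 0.001]
ft_force: [-0.0, 0.3, -0.8]
finger_gap: -0.0
time: 3.1
eef_pos: [461.1, 100.4, 27.7]
orientation: [-0.001, 0.76, 0.65, -0.001]
ft_force: [0.7, 0.4, -0.1]
finger_gap: -0.2
```

```bash
python3 -m creep '[{"tx":0.46,"ty":0.48,"tz":-0.2,"rx":0,"ry":0,"rz":0,"grip":-1},{"tx":0.46,"ty":0.48,"tz":-0.2,"rx":0,"ry":0,"rz":0,"grip":-1},{"tx":0.25,"ty":0.24,"tz":0,"rx":0,"ry":0,"rz":0,"grip":-1},{"tx":0.25,"ty":0.24,"tz":0,"rx":0,"ry":0,"rz":0,"grip":-1}]'
python3 -m creep '[{"tx":0.25,"ty":0.24,"tz":0,"rx":0,"ry":0,"rz":0,"grip":-1},{"tx":0.25,"ty":0.24,"tz":0,"rx":0,"ry":0,"rz":0,"grip":-1}]'
```

```text
time: 3.5
eef_pos: [496.7, 136.3, 19.2]
orientation: [-0.0, 0.76, 0.65, -0.001]
ft_force: [-4.2, -1.2, 1.7]
finger_gap: -0.2
time: 3.7
eef_pos: [509.4, 147.9, 19.1]
orientation: [-0.0, 0.76, 0.649, -0.001]
ft_force: [-3.6, -1.8, 2.1]
finger_gap: 0.0
```

```bash
python3 -m creep '[{"tx":0.22,"ty":0.14,"tz":0,"rx":0,"ry":0,"rz":0,"grip":-1},{"tx":0.22,"ty":0.14,"tz":0,"rx":0,"ry":0,"rz":0,"grip":-1},{"tx":0.22,"ty":0.14,"tz":0,"rx":0,"ry":0,"rz":0,"grip":-1},{"tx":0.22,"ty":0.14,"tz":0,"rx":0,"ry":0,"rz":0,"grip":-1},{"tx":0.24,"ty":0.08,"tz":0,"rx":0,"ry":0,"rz":0,"grip":-1},{"tx":0.24,"ty":0.08,"tz":0,"rx":0,"ry":0,"rz":0,"grip":-1},{"tx":0.24,"ty":0.08,"tz":0,"rx":0,"ry":0,"rz":0,"grip":-1},{"tx":0.2,"ty":0,"tz":0,"rx":0,"ry":0,"rz":0,"grip":-1}]'
python3 -m creep '[{"tx":-1,"ty":0,"tz":0,"rx":0,"ry":0,"rz":0,"grip":-1},{"tx":-1,"ty":0,"tz":0,"rx":0,"ry":0,"rz":0,"grip":-1},{"tx":-1,"ty":0,"tz":0,"rx":0,"ry":0,"rz":0,"grip":-1},{"tx":-0.6,"ty":0,"tz":0,"rx":0,"ry":0,"rz":0,"grip":-1},{"tx":0,"ty":0,"tz":0,"rx":0,"ry":0,"rz":0,"grip":-1}]'
cat > look.py <<'E'
from h import *
import sys
F=[705.8,93.4,-0.162]
im=vision.read_camera("top"); g=[float(v) for v in sys.argv[2:5]]
x,f,a=foot(im,g); p,r=infence(x,F); print("foot",np.round(x,2),"res",np.round(f,2),a); print("fence frame",np.round(p,1),"rel deg",round(np.degrees(r),1))
def W(fx,fy):
    c,s=np.cos(x[2]),np.sin(x[2]); return np.round([x[0]+c*fx-s*fy,x[1]+s*fx+c*fy],1)
print("rear red57",W(-35,57),"rear green-57",W(-35,-57)); print("front gaps", [np.round(infence([*W(35,q),0],F)[0],1) for q in(80,-80)])
print("tcp",np.round(env.get_state()['eef_pos'],1))
o=cv2.resize(im[110:250,150:310],None,fx=4,fy=4,interpolation=cv2.INTER_CUBIC)[:,:,::-1].copy()
for b in(RB,GB): cv2.polylines(o,[((hull(proj(box(*x,b)))-[150,110]+.5)*4).astype(np.int32)],True,(255,255,0),1)
cv2.imwrite(f"pics/{sys.argv[1]}.png",o)
E
python3 look.py l1 600 104 -0.16
```

```text
time: 4.5
eef_pos: [554.4, 169.4, 18.9]
orientation: [-0.001, 0.76, 0.65, -0.0]
ft_force: [-7.3, 2.6, 5.4]
finger_gap: -0.1
time: 5.0
eef_pos: [463.9, 168.7, 19.1]
orientation: [-0.0, 0.76, 0.65, 0.0]
ft_force: [0.8, 0.8, -0.1]
finger_gap: -0.2
foot [ 5.9614e+02  1.0619e+02 -1.0000e-01] res [ 0.62  0.08 -0.62 -0.08] (np.int32(317), np.int32(301))
fence frame [-110.3   -5.1] rel deg 3.7
rear red57 [566.9 166.3] rear green-57 [555.7  52.9]
front gaps [array([-80.5,  77. ]), array([-70.3, -82.6])]
tcp [465.5 168.8  19.1]
```

View pics/l1.png

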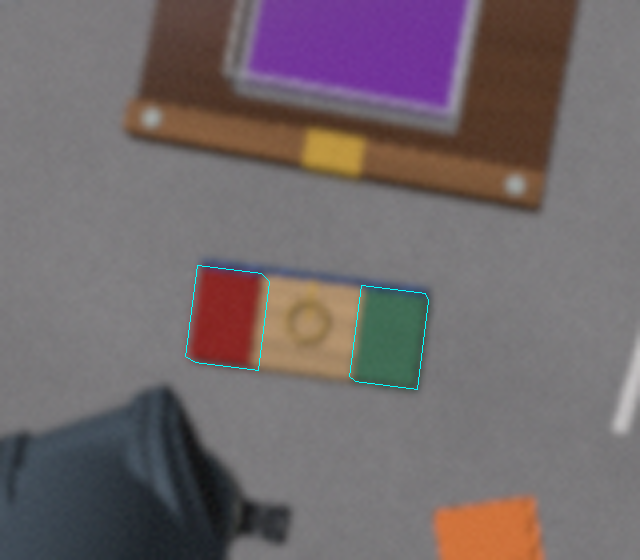

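First red push went well: the foot turned from 42° to 3.7° relative to the fence, and the overlay at red (225,318) and green (388,337) fits. Next is the green end.

```bash
python3 -m creep '[{"tx":0.42,"ty":-0.92,"tz":0,"rx":0,"ry":0,"rz":0,"grip":-1},{"tx":0.42,"ty":-0.92,"tz":0,"rx":0,"ry":0,"rz":0,"grip":-1},{"tx":0.42,"ty":-0.92,"tz":0,"rx":0,"ry":0,"rz":0,"grip":-1},{"tx":0.42,"ty":-0.92,"tz":0,"rx":0,"ry":0,"rz":0,"grip":-1},{"tx":0.42,"ty":-0.92,"tz":0,"rx":0,"ry":0,"rz":0,"grip":-1},{"tx":0,"ty":0,"tz":0,"rx":0,"ry":0,"rz":0,"grip":-1}]'
python3 -m creep '[{"tx":0.49,"ty":-0.08,"tz":0,"rx":0,"ry":0,"rz":0,"grip":-1},{"tx":0.4,"ty":-0.08,"tz":0,"rx":0,"ry":0,"rz":0,"grip":-1},{"tx":0.22,"ty":-0.06,"tz":0,"rx":0,"ry":0,"rz":0,"grip":-1},{"tx":0.22,"ty":-0.06,"tz":0,"rx":0,"ry":0,"rz":0,"grip":-1},{"tx":0.22,"ty":-0.06,"tz":0,"rx":0,"ry":0,"rz":0,"grip":-1},{"tx":0.22,"ty":-0.06,"tz":0,"rx":0,"ry":0,"rz":0,"grip":-1}]'
```

```text
time: 5.65
eef_pos: [520.9, 49.0, 19.1]
orientation: [0.002, 0.762, 0.647, 0.001]
ft_force: [0.8, 0.5, 0.1]
finger_gap: -0.2
time: 6.25
eef_pos: [559.8, 43.4, 18.5]
orientation: [-0.001, 0.76, 0.65, -0.002]
ft_force: [-7.5, -0.2, 3.9]
finger_gap: 0.3
```

```bash
python3 -m creep '[{"tx":0.22,"ty":-0.05,"tz":0,"rx":0,"ry":0,"rz":0,"grip":-1},{"tx":0.22,"ty":-0.05,"tz":0,"rx":0,"ry":0,"rz":0,"grip":-1},{"tx":0.22,"ty":-0.04,"tz":0,"rx":0,"ry":0,"rz":0,"grip":-1},{"tx":0.22,"ty":-0.04,"tz":0,"rx":0,"ry":0,"rz":0,"grip":-1}]'
python3 -m creep '[{"tx":-1,"ty":0.1,"tz":0,"rx":0,"ry":0,"rz":0,"grip":-1},{"tx":-1,"ty":0.5,"tz":0,"rx":0,"ry":0,"rz":0,"grip":-1},{"tx":-1,"ty":1,"tz":0,"rx":0,"ry":0,"rz":0,"grip":-1},{"tx":-0.6,"ty":1,"tz":0,"rx":0,"ry":0,"rz":0,"grip":-1},{"tx":0,"ty":1,"tz":0,"rx":0,"ry":0,"rz":0,"grip":-1},{"tx":0,"ty":1,"tz":0,"rx":0,"ry":0,"rz":0,"grip":-1},{"tx":0,"ty":0.8,"tz":0,"rx":0,"ry":0,"rz":0,"grip":-1},{"tx":0,"ty":0,"tz":0,"rx":0,"ry":0,"rz":0,"grip":-1}]'
python3 look.py l2 610 106 0.2
```

```text
time: 6.65
eef_pos: [582.3, 38.9, 18.5]
orientation: [-0.001, 0.76, 0.65, -0.001]
ft_force: [-5.7, -0.3, 4.5]
finger_gap: -0.1
time: 7.45
eef_pos: [494.0, 178.0, 18.8]
orientation: [-0.0, 0.759, 0.651, 0.001]
ft_force: [-0.2, -0.3, -0.3]
finger_gap: 0.2
foot [6.1402e+02 1.0741e+02 2.9000e-01] res [ 0.44 -0.12 -0.44  0.12] (np.int32(324), np.int32(291))
fence frame [-92.8  -1. ] rel deg 26.1
rear red57 [564.  151.8] rear green-57 [597.   42.7]
front gaps [array([-96.6,  86.3]), array([-26.2, -57.4])]
tcp [493.9 175.8  18.8]
```

Green push moved it to 26° relative, x = −92.8 mm, y = −1 mm. For the long red push I'll turn the tool to match the foot, so its inner corner stays on red.

```bash
python3 -m creep '[{"tx":0.39,"ty":-0.32,"tz":0,"rx":0,"ry":0,"rz":0.94,"grip":-1},{"tx":0.39,"ty":-0.32,"tz":0,"rx":0,"ry":0,"rz":0.94,"grip":-1},{"tx":0.39,"ty":-0.32,"tz":0,"rx":0,"ry":0,"rz":0.94,"grip":-1},{"tx":0.39,"ty":-0.32,"tz":0,"rx":0,"ry":0,"rz":0.94,"grip":-1},{"tx":0,"ty":0,"tz":0,"rx":0,"ry":0,"rz":0,"grip":-1}]'
python3 -m creep '[{"tx":0.38,"ty":0.12,"tz":0,"rx":0,"ry":0,"rz":0,"grip":-1},{"tx":0.38,"ty":0.12,"tz":0,"rx":0,"ry":0,"rz":0,"grip":-1},{"tx":0.27,"ty":0.13,"tz":0,"rx":0,"ry":0,"rz":0,"grip":-1},{"tx":0.27,"ty":0.13,"tz":0,"rx":0,"ry":0,"rz":0,"grip":-1},{"tx":0.27,"ty":0.13,"tz":0,"rx":0,"ry":0,"rz":0,"grip":-1}]'
```

```text
time: 8.0
eef_pos: [534.1, 139.0, 18.8]
orientation: [0.001, 0.597, 0.803, 0.0]
ft_force: [-0.4, -0.5, -0.3]
finger_gap: -0.4
time: 8.5
eef_pos: [569.7, 157.9, 18.5]
orientation: [-0.001, 0.596, 0.803, -0.002]
ft_force: [-7.4, -2.4, 5.7]
finger_gap: -0.1
```

```bash
python3 -m creep '[{"tx":0.27,"ty":0.22,"tz":0,"rx":0,"ry":0,"rz":0,"grip":-1},{"tx":0.27,"ty":0.22,"tz":0,"rx":0,"ry":0,"rz":0,"grip":-1},{"tx":0.25,"ty":0.08,"tz":0,"rx":0,"ry":0,"rz":0,"grip":-1},{"tx":0.25,"ty":0.06,"tz":0,"rx":0,"ry":0,"rz":0,"grip":-1},{"tx":0.25,"ty":0.03,"tz":0,"rx":0,"ry":0,"rz":0,"grip":-1},{"tx":0.25,"ty":0.02,"tz":0,"rx":0,"ry":0,"rz":0,"grip":-1}]'
python3 -m creep '[{"tx":-1,"ty":0,"tz":0,"rx":0,"ry":0,"rz":0,"grip":-1},{"tx":-1,"ty":0,"tz":0,"rx":0,"ry":0,"rz":0,"grip":-1},{"tx":-1,"ty":0,"tz":0,"rx":0,"ry":0,"rz":0,"grip":-1},{"tx":-1,"ty":0,"tz":0,"rx":0,"ry":0,"rz":0,"grip":-1},{"tx":-0.6,"ty":0,"tz":0,"rx":0,"ry":0,"rz":0,"grip":-1},{"tx":0,"ty":0,"tz":0,"rx":0,"ry":0,"rz":0,"grip":-1}]'
python3 look.py l3 640 106 -0.3
```

```text
time: 9.1
eef_pos: [610.7, 173.8, 18.6]
orientation: [-0.0, 0.596, 0.803, 0.0]
ft_force: [-3.0, 1.8, -1.9]
finger_gap: 0.4
time: 9.7
eef_pos: [494.6, 173.1, 19.2]
orientation: [0.0, 0.596, 0.803, 0.0]
ft_force: [-0.8, 0.1, -0.5]
finger_gap: -0.2
foot [ 6.4401e+02  1.1145e+02 -3.1000e-01] res [ 0.68  0.24 -0.68 -0.23] (np.int32(311), np.int32(309))
fence frame [-63.9   7.8] rel deg -8.2
rear red57 [627.8 176.3] rear green-57 [593.5  67.6]
front gaps [array([-17.8,  82. ]), array([-40.7, -76.4])]
tcp [496.2 173.3  19.3]
```

View pics/l3.png

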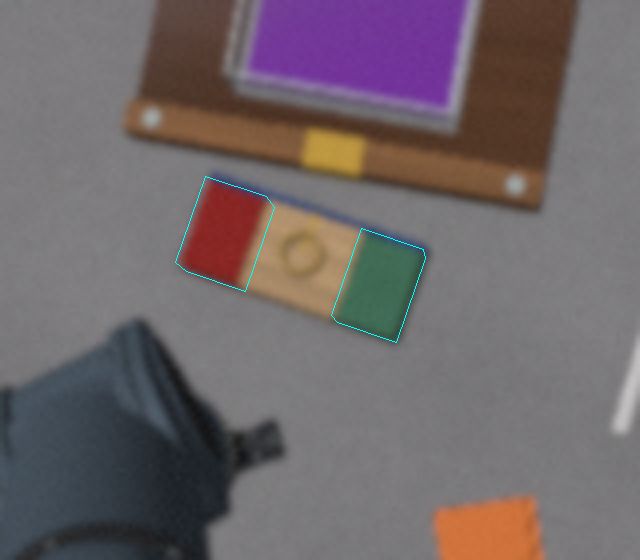

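Red end now leads slightly (about −9° relative), x = −64 mm, y = +8 mm. The red front corner at crop (207,178) is about 18 mm from the fence. I'll carry on with red until it nearly touches, so the next green push pivots the foot flush and brings y back.

```bash
sed -i 's/proj(box(\*p\[:2\],p\[2\],/proj(box(*p[:2],p[2]\/100,/g; s/s=least_squares(f,x0,x_scale=\[100,100,1\],diff_step=1e-3); return s.x,/s=least_squares(f,[x0[0],x0[1],x0[2]*100],x_scale=[100,100,10],diff_step=[1e-3,5e-3,2e-2]); s.x[2]\/=100; return s.x,/' h.py; python3 look.py l3b 644 111 -0.3
python3 -m creep '[{"tx":1,"ty":0,"tz":0,"rx":0,"ry":0,"rz":0,"grip":-1},{"tx":1,"ty":0,"tz":0,"rx":0,"ry":0,"rz":0,"grip":-1},{"tx":1,"ty":0.05,"tz":0,"rx":0,"ry":0,"rz":0,"grip":-1},{"tx":1,"ty":0.05,"tz":0,"rx":0,"ry":0,"rz":0,"grip":-1},{"tx":0.5,"ty":0,"tz":0,"rx":0,"ry":0,"rz":0,"grip":-1},{"tx":0.2,"ty":0,"tz":0,"rx":0,"ry":0,"rz":0,"grip":-1}]'
```

```text
foot [ 6.4402e+02  1.1157e+02 -3.1000e-01] res [ 0.69  0.24 -0.68 -0.24] (np.int32(311), np.int32(310))
fence frame [-63.9   8. ] rel deg -8.2
rear red57 [627.8 176.5] rear green-57 [593.5  67.7]
front gaps [array([-17.9,  82.2]), array([-40.6, -76.2])]
tcp [497.1 173.3  19.3]
time: 10.4
eef_pos: [614.3, 175.2, 18.6]
orientation: [-0.0, 0.596, 0.803, -0.0]
ft_force: [-10.0, 0.9, 7.3]
finger_gap: 0.2
```

```bash
python3 -m creep '[{"tx":0.2,"ty":0,"tz":0,"rx":0,"ry":0,"rz":0,"grip":-1},{"tx":0.2,"ty":0,"tz":0,"rx":0,"ry":0,"rz":0,"grip":-1},{"tx":0,"ty":0,"tz":0,"rx":0,"ry":0,"rz":0,"grip":-1}]'
python3 -m creep '[{"tx":-1,"ty":0,"tz":0,"rx":0,"ry":0,"rz":0,"grip":-1},{"tx":-1,"ty":0,"tz":0,"rx":0,"ry":0,"rz":0,"grip":-1},{"tx":-1,"ty":0,"tz":0,"rx":0,"ry":0,"rz":-0.94,"grip":-1},{"tx":-1,"ty":0,"tz":0,"rx":0,"ry":0,"rz":-0.94,"grip":-1},{"tx":-0.6,"ty":-0.4,"tz":0,"rx":0,"ry":0,"rz":-0.94,"grip":-1},{"tx":0,"ty":-0.4,"tz":0,"rx":0,"ry":0,"rz":-0.94,"grip":-1},{"tx":0,"ty":0,"tz":0,"rx":0,"ry":0,"rz":0,"grip":-1}]'
python3 look.py l4 650 108 -0.4
```

```text
time: 10.7
eef_pos: [622.6, 175.9, 18.6]
orientation: [-0.0, 0.596, 0.803, -0.0]
ft_force: [-4.5, 0.9, 0.2]
finger_gap: -0.3
time: 11.4
eef_pos: [508.3, 154.3, 19.1]
orientation: [0.001, 0.761, 0.648, 0.0]
ft_force: [0.7, -0.0, 0.2]
finger_gap: 0.1
foot [ 6.4940e+02  1.1036e+02 -4.0000e-01] res [ 0.66  0.31 -0.66 -0.3 ] (np.int32(311), np.int32(310))
fence frame [-58.4   7.6] rel deg -13.7
rear red57 [639.4 176.5] rear green-57 [594.9  71.5]
front gaps [array([-5.5, 77.1]), array([-43.3, -78.4])]
tcp [508.7 155.3  19.1]
```

```bash
python3 -m creep '[{"tx":0.57,"ty":-0.73,"tz":0,"rx":0,"ry":0,"rz":-0.5,"grip":-1},{"tx":0.57,"ty":-0.73,"tz":0,"rx":0,"ry":0,"rz":-0.5,"grip":-1},{"tx":0.57,"ty":-0.73,"tz":0,"rx":0,"ry":0,"rz":-0.5,"grip":-1},{"tx":0.5,"ty":-0.73,"tz":0,"rx":0,"ry":0,"rz":-0.5,"grip":-1},{"tx":0,"ty":0,"tz":0,"rx":0,"ry":0,"rz":0,"grip":-1}]'
sleep 0; python3 -m creep '[{"tx":0.2,"ty":-0.05,"tz":0,"rx":0,"ry":0,"rz":0,"grip":-1},{"tx":0,"ty":0,"tz":0,"rx":0,"ry":0,"rz":0,"grip":-1}]'
```

```text
time: 11.95
eef_pos: [565.6, 79.3, 18.9]
orientation: [0.001, 0.834, 0.552, 0.001]
ft_force: [0.7, -0.3, 0.5]
finger_gap: 0.1
time: 12.15
eef_pos: [568.7, 82.0, 18.7]
orientation: [-0.0, 0.832, 0.555, 0.0]
ft_force: [0.2, 0.2, -0.1]
finger_gap: 0.1
```

```bash
python3 -m creep '[{"tx":0.3,"ty":-0.15,"tz":0,"rx":0,"ry":0,"rz":0,"grip":-1},{"tx":0.3,"ty":-0.15,"tz":0,"rx":0,"ry":0,"rz":0,"grip":-1},{"tx":0.23,"ty":-0.16,"tz":0,"rx":0,"ry":0,"rz":0,"grip":-1},{"tx":0.23,"ty":-0.16,"tz":0,"rx":0,"ry":0,"rz":0,"grip":-1},{"tx":0.23,"ty":-0.16,"tz":0,"rx":0,"ry":0,"rz":0,"grip":-1},{"tx":0.23,"ty":-0.11,"tz":0,"rx":0,"ry":0,"rz":0,"grip":-1},{"tx":0.23,"ty":-0.11,"tz":0,"rx":0,"ry":0,"rz":0,"grip":-1},{"tx":0,"ty":0,"tz":0,"rx":0,"ry":0,"rz":0,"grip":-1}]'
python3 -m creep '[{"tx":-1,"ty":0.1,"tz":0,"rx":0,"ry":0,"rz":0,"grip":-1},{"tx":-1,"ty":0.5,"tz":0,"rx":0,"ry":0,"rz":0.9,"grip":-1},{"tx":-1,"ty":1,"tz":0,"rx":0,"ry":0,"rz":0.9,"grip":-1},{"tx":-1,"ty":1,"tz":0,"rx":0,"ry":0,"rz":0.9,"grip":-1},{"tx":-0.4,"ty":1,"tz":0,"rx":0,"ry":0,"rz":0.5,"grip":-1},{"tx":0,"ty":1,"tz":0,"rx":0,"ry":0,"rz":0,"grip":-1},{"tx":0,"ty":0.5,"tz":0,"rx":0,"ry":0,"rz":0,"grip":-1},{"tx":0,"ty":0,"tz":0,"rx":0,"ry":0,"rz":0,"grip":-1}]'
python3 look.py l5 660 108 0
```

```text
time: 12.95
eef_pos: [611.4, 55.9, 18.6]
orientation: [-0.0, 0.833, 0.554, -0.001]
ft_force: [-2.3, -0.3, 3.1]
finger_gap: 0.1
time: 13.75
eef_pos: [502.5, 186.0, 18.8]
orientation: [0.0, 0.711, 0.703, 0.001]
ft_force: [0.1, 0.4, -0.2]
finger_gap: -0.0
foot [664.99 106.59   0.  ] res [ 0.53  1.48 -0.53 -1.47] (np.int32(324), np.int32(306))
fence frame [-42.4   6.4] rel deg 9.3
rear red57 [630.  163.6] rear green-57 [630.   49.6]
front gaps [array([-20.8,  91. ]), array([  5.1, -66.9])]
tcp [502.4 184.   18.8]
```

```bash
python3 look.py l5b 664 107 -0.08
```

```text
foot [ 6.6472e+02  1.0644e+02 -7.0000e-02] res [ 0.6   0.06 -0.6  -0.06] (np.int32(322), np.int32(306))
fence frame [-42.6   6.2] rel deg 5.1
rear red57 [634.  165.8] rear green-57 [625.6  52.1]
front gaps [array([-14.9,  89.1]), array([ -0.7, -70.3])]
tcp [502.3 182.9  18.7]
```

View pics/l5b.png

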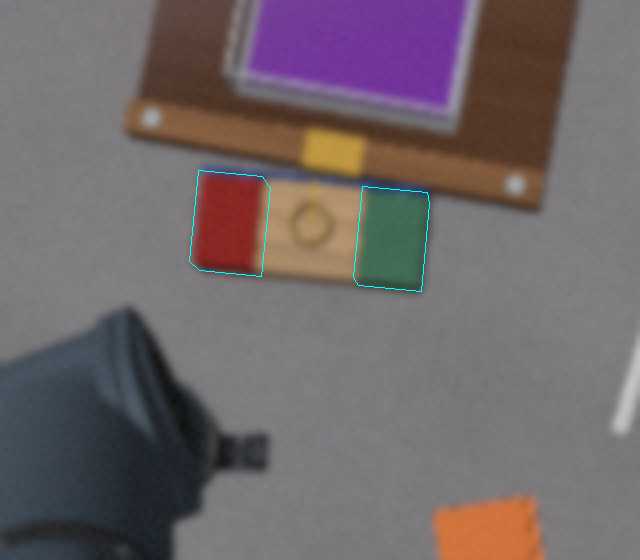

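Foot is at 5.1° relative. The green corner at (429,192) is within 1 mm of the fence and the red corner at (199,170) is about 15 mm off. A red push should bring it flush.

```bash
python3 -m creep '[{"tx":1,"ty":-0.15,"tz":0,"rx":0,"ry":0,"rz":0,"grip":-1},{"tx":1,"ty":-0.15,"tz":0,"rx":0,"ry":0,"rz":0,"grip":-1},{"tx":1,"ty":-0.15,"tz":0,"rx":0,"ry":0,"rz":0,"grip":-1},{"tx":0.9,"ty":-0.1,"tz":0,"rx":0,"ry":0,"rz":0,"grip":-1},{"tx":0.2,"ty":0,"tz":0,"rx":0,"ry":0,"rz":0,"grip":-1},{"tx":0,"ty":0,"tz":0,"rx":0,"ry":0,"rz":0,"grip":-1}]'
python3 -m creep '[{"tx":0.3,"ty":0,"tz":0,"rx":0,"ry":0,"rz":0,"grip":-1},{"tx":0.2,"ty":0,"tz":0,"rx":0,"ry":0,"rz":0,"grip":-1},{"tx":0.2,"ty":0,"tz":0,"rx":0,"ry":0,"rz":0,"grip":-1},{"tx":0,"ty":0,"tz":0,"rx":0,"ry":0,"rz":0,"grip":-1}]'
```

```text
time: 14.45
eef_pos: [604.6, 168.3, 18.4]
orientation: [0.0, 0.713, 0.702, -0.0]
ft_force: [-0.6, -0.1, 0.2]
finger_gap: 0.1
time: 14.85
eef_pos: [622.0, 170.4, 18.8]
orientation: [-0.0, 0.712, 0.703, 0.0]
ft_force: [-0.1, -0.7, -0.0]
finger_gap: -0.5
```

```bash
python3 -m creep '[{"tx":0.2,"ty":-0.05,"tz":0,"rx":0,"ry":0,"rz":0,"grip":-1},{"tx":0.2,"ty":-0.05,"tz":0,"rx":0,"ry":0,"rz":0,"grip":-1},{"tx":0,"ty":0,"tz":0,"rx":0,"ry":0,"rz":0,"grip":-1}]'
python3 -m creep '[{"tx":0.1,"ty":0,"tz":0,"rx":0,"ry":0,"rz":0,"grip":-1},{"tx":0,"ty":0,"tz":0,"rx":0,"ry":0,"rz":0,"grip":-1}]'
python3 -m creep '[{"tx":0.1,"ty":0,"tz":0,"rx":0,"ry":0,"rz":0,"grip":-1},{"tx":0,"ty":0,"tz":0,"rx":0,"ry":0,"rz":0,"grip":-1}]'
```

```text
time: 15.15
eef_pos: [631.2, 168.8, 18.7]
orientation: [-0.001, 0.711, 0.703, -0.0]
ft_force: [-3.0, 2.3, -0.2]
finger_gap: 0.1
time: 15.35
eef_pos: [633.4, 168.6, 18.6]
orientation: [-0.001, 0.711, 0.703, -0.0]
ft_force: [-3.0, 3.2, 0.3]
finger_gap: 0.1
time: 15.55
eef_pos: [634.1, 168.5, 18.5]
orientation: [-0.002, 0.711, 0.703, -0.002]
ft_force: [-9.7, 3.1, 5.5]
finger_gap: 0.2
```

```bash
python3 -m creep '[{"tx":0.12,"ty":0,"tz":0,"rx":0,"ry":0,"rz":0,"grip":-1},{"tx":0,"ty":0,"tz":0,"rx":0,"ry":0,"rz":0,"grip":-1}]'
python3 -m creep '[{"tx":-1,"ty":0,"tz":0,"rx":0,"ry":0,"rz":0,"grip":-1},{"tx":-1,"ty":0,"tz":0,"rx":0,"ry":0,"rz":0,"grip":-1},{"tx":-1,"ty":0,"tz":0,"rx":0,"ry":0,"rz":0,"grip":-1},{"tx":-1,"ty":0,"tz":0,"rx":0,"ry":0,"rz":0,"grip":-1},{"tx":-1,"ty":0,"tz":0,"rx":0,"ry":0,"rz":0,"grip":-1},{"tx":0,"ty":0,"tz":0,"rx":0,"ry":0,"rz":0,"grip":-1}]'
python3 look.py l6 670 107 -0.15
```

```text
time: 15.75
eef_pos: [634.1, 168.4, 18.2]
orientation: [-0.003, 0.711, 0.703, -0.004]
ft_force: [-19.3, 2.2, 14.5]
finger_gap: -0.1
time: 16.35
eef_pos: [511.5, 167.3, 18.9]
orientation: [-0.001, 0.711, 0.703, -0.001]
ft_force: [0.2, 0.5, -0.2]
finger_gap: -0.2
foot [ 6.7130e+02  1.0255e+02 -1.7000e-01] res [ 0.62  0.13 -0.62 -0.13] (np.int32(321), np.int32(306))
fence frame [-35.5   3.5] rel deg -0.6
rear red57 [646.6 164.7] rear green-57 [627.   52.4]
front gaps [array([ 0.3, 83.1]), array([ -1.4, -76.9])]
tcp [513.9 167.5  19.1]
```

View pics/l6.png

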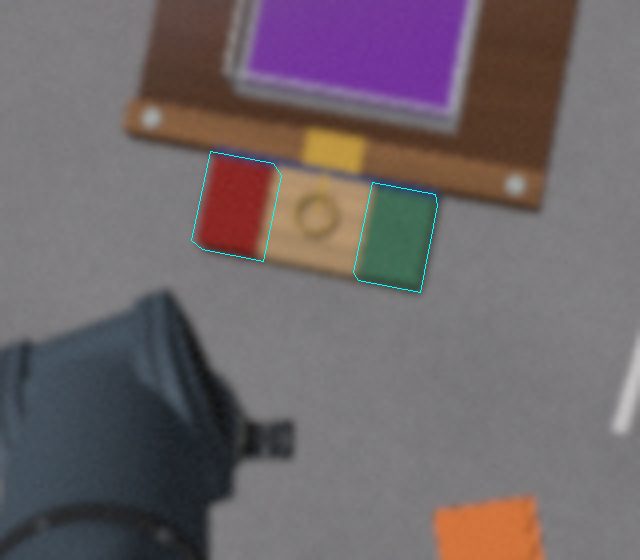

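Flush to within measurement, and the force rose to 19 N with no further motion. One gentle green press will check the −1.4 mm reading there.

```bash
python3 -m creep '[{"tx":0.3,"ty":-1,"tz":0,"rx":0,"ry":0,"rz":0,"grip":-1},{"tx":0.6,"ty":-1,"tz":0,"rx":0,"ry":0,"rz":0,"grip":-1},{"tx":0.8,"ty":-1,"tz":0,"rx":0,"ry":0,"rz":0,"grip":-1},{"tx":0.8,"ty":-1,"tz":0,"rx":0,"ry":0,"rz":0,"grip":-1},{"tx":0.8,"ty":-0.1,"tz":0,"rx":0,"ry":0,"rz":0,"grip":-1},{"tx":0.2,"ty":0,"tz":0,"rx":0,"ry":0,"rz":0,"grip":-1},{"tx":0,"ty":0,"tz":0,"rx":0,"ry":0,"rz":0,"grip":-1}]'
python3 -m creep '[{"tx":0.2,"ty":0,"tz":0,"rx":0,"ry":0,"rz":0,"grip":-1},{"tx":0.15,"ty":0,"tz":0,"rx":0,"ry":0,"rz":0,"grip":-1},{"tx":0,"ty":0,"tz":0,"rx":0,"ry":0,"rz":0,"grip":-1}]'
```

```text
time: 17.1
eef_pos: [603.4, 65.1, 18.7]
orientation: [0.0, 0.712, 0.702, 0.0]
ft_force: [0.3, 0.4, -0.2]
finger_gap: 0.0
time: 17.4
eef_pos: [611.3, 65.8, 18.9]
orientation: [0.0, 0.711, 0.703, 0.0]
ft_force: [0.6, 0.4, -0.1]
finger_gap: 0.4
```

```bash
python3 -m creep '[{"tx":0.12,"ty":0,"tz":0,"rx":0,"ry":0,"rz":0,"grip":-1},{"tx":0,"ty":0,"tz":0,"rx":0,"ry":0,"rz":0,"grip":-1}]'
python3 -m creep '[{"tx":0.1,"ty":0,"tz":0,"rx":0,"ry":0,"rz":0,"grip":-1},{"tx":0,"ty":0,"tz":0,"rx":0,"ry":0,"rz":0,"grip":-1}]'
python3 -m creep '[{"tx":0.08,"ty":0,"tz":0,"rx":0,"ry":0,"rz":0,"grip":-1},{"tx":0,"ty":0,"tz":0,"rx":0,"ry":0,"rz":0,"grip":-1}]'
```

```text
time: 17.6
eef_pos: [614.3, 65.4, 18.8]
orientation: [0.0, 0.712, 0.703, 0.0]
ft_force: [0.5, 0.8, 0.6]
finger_gap: -0.3
time: 17.8
eef_pos: [615.7, 65.2, 18.6]
orientation: [-0.001, 0.712, 0.703, -0.001]
ft_force: [-3.5, -1.0, 2.5]
finger_gap: -0.5
time: 18.0
eef_pos: [616.6, 64.9, 18.5]
orientation: [-0.001, 0.712, 0.703, -0.002]
ft_force: [-6.8, -0.2, 5.9]
finger_gap: 0.0
```

```bash
python3 -m creep '[{"tx":0.1,"ty":0,"tz":0,"rx":0,"ry":0,"rz":0,"grip":-1},{"tx":0,"ty":0,"tz":0,"rx":0,"ry":0,"rz":0,"grip":-1}]'
python3 -m creep '[{"tx":-1,"ty":0,"tz":0,"rx":0,"ry":0,"rz":0,"grip":-1},{"tx":-1,"ty":0.5,"tz":0,"rx":0,"ry":0,"rz":0,"grip":-1},{"tx":-1,"ty":1,"tz":0,"rx":0,"ry":0,"rz":0,"grip":-1},{"tx":-1,"ty":1,"tz":0.5,"rx":0,"ry":0,"rz":0,"grip":-1},{"tx":-0.3,"ty":1,"tz":1,"rx":0,"ry":0,"rz":0,"grip":-1},{"tx":0,"ty":0.5,"tz":1,"rx":0,"ry":0,"rz":0,"grip":-1},{"tx":0,"ty":0,"tz":0,"rx":0,"ry":0,"rz":0,"grip":-1}]'
python3 look.py l7 671 103 -0.16; python3 - <<'E'
from h import *
im=vision.read_camera("scene"); cv2.imwrite("pics/s7.png",cv2.resize(im[100:310,210:490,::-1],(800,600),interpolation=cv2.INTER_CUBIC))
E
```

```text
time: 18.2
eef_pos: [617.4, 64.7, 18.4]
orientation: [-0.002, 0.712, 0.702, -0.003]
ft_force: [-13.0, -1.6, 8.8]
finger_gap: 0.2
time: 18.9
eef_pos: [515.4, 168.7, 84.3]
orientation: [0.001, 0.71, 0.704, 0.003]
ft_force: [-0.2, 0.0, 0.7]
finger_gap: -0.0
foot [ 6.7245e+02  1.0251e+02 -1.6000e-01] res [ 0.65  0.13 -0.65 -0.12] (np.int32(322), np.int32(308))
fence frame [-34.4   3.6] rel deg 0.4
rear red57 [646.7 164.2] rear green-57 [629.   51.6]
front gaps [array([ 0.1, 83.8]), array([  1.1, -76.2])]
tcp [514.9 166.8  82.9]
```

View pics/s7.png

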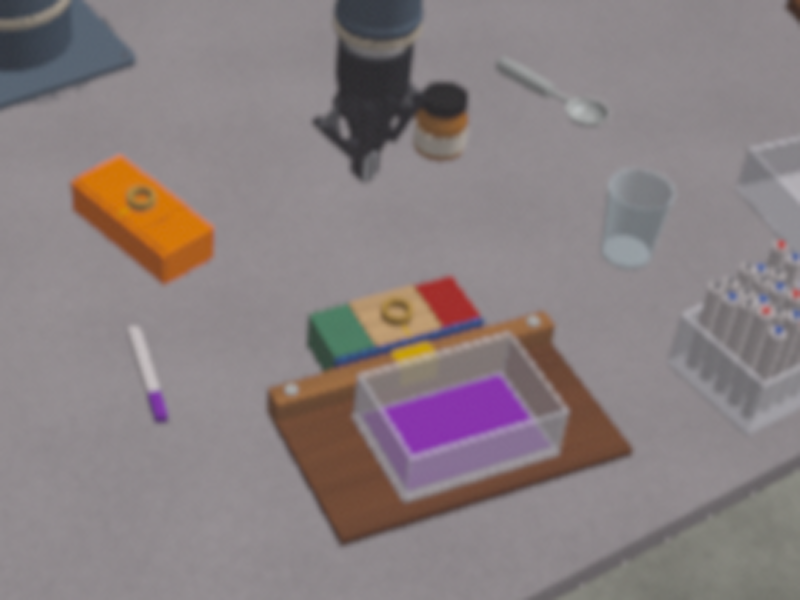

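The scene view shows the foot flush with the fence, its socket at (397,312) opposite the yellow patch at (412,352). The gripper at (365,160) is clear and the bystanders are in place, so I'm handing in.

```bash
python3 -c "
from rig import env
s=env.get_state(); print(s['time'],s['ft_force']); print(env.finish_job())"
```

```text
19.0 [-1.47251338 -0.34866768 -0.49867446]
the job is handed in; nothing more can be done
None
```

I walked the foot to the fence with the shut fingertips and handed the job in at 19 s. The pushes went red, green, red (in two strokes), green, red, and then a light green press.

**Last checks (top camera, good to about 2 mm):**
- **Position:** the foot's origin is at (−34.4, +3.6) mm in the fence frame, turned 0.4° from it.
- **Flushness:** both ends of the blue face are within about 1 mm of the fence. The readings were slightly past the fence face, +0.1 and +1.1 mm, which is measurement error. Pressing each end against the fence raised the force (19 N red, 13 N green) with almost no movement.
- **Rest of the scene:** the final scene picture shows the gripper well clear of the foot and everything visible in place. The wash bottle and post lay outside that crop, but the arm never went near them.

**Disagreements along the way:**
- The first foot fit did not converge, and one later fit stuck at a wrong angle. I redid both.
- The fit kept a steady residual of about 0.6 pixel.
- Two estimates of the fence position differed by about 2 mm; I used one close to the fence's screws.

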